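# Unload the vial dryer through its counterweighted shutter

## Robot

A 7-joint arm with a two-finger parallel gripper is mounted at the origin on a cart in front of the work surface, level with it; the furniture and walls round the work are solid. World frame = base frame: x ahead of the robot, y to its left, z up, the work surface at z = 0. Lengths are in m, angles in rad, forces in N, time in s.
With the tool pointing down it reaches from about 0.425 to 0.875 m from the base axis. Payload 4.7 kg.
Tool frame: the origin (TCP) lies between the finger pads; the fingertips stand 8 mm ahead of it and the grasp point (between the pads) lies 11 mm behind it; z points along the fingers, y is the direction in which the jaws open and shut (so a half turn about z gives the same grasp; the last joint's range is limited). The gripper opens to 87 mm and grips with 3 to 60 N. Pads are 19 mm wide; open, the fingers measure 117 mm over their backs; the gripper's body (75 mm by 190 mm) begins 51 mm behind the grasp point.
Start: joints at [1.331, 0.321, -0.07, 1.45, 0.023, 1.371, -0.057], TCP at [0.163, -0.629, 0.231] pointing down, gripper open.
Joint ranges: [-2.86, 2.86], [-0.3, 2.09], [-1.38, 1.24], [0.06, 2.45], [-1.56, 4.7], [0.09, 2.05], [-2.69, 2.69]. Speed limits (rad/s): [2.57, 2.57, 3.14, 3.14, 3.14, 3.14, 3.14].

## Interface

Orientations are given as a rotation vector (axis times angle).
In Python, from bench import ctrl, optics, ticket gives the robot as it stands.
- The arm moves only by the tool play_rows, never from a script. Its argument "motion" is a list of rows, each a list of 5 numbers: the closure, from 0 (fully open) to 1 (shut), then the shift along the tool's x, y, z in cm, then the turn about the tool's z in rad. In form: [[jaw, tx, ty, tz, spin], ...]. A call has 1 to 20 rows; each row shifts and turns the commanded pose from where the row before left it, along the tool's axes as they then stand; what a row does not reach is not made up. A row lasts 1/8 s, in which the tool goes at most 62.5 mm and 10.7 degrees, less where a joint would pass 70% of its speed; a pose out of reach is approached as far as the arm can. A call is refused whole if a number of a shift passes 6.25 or a number of a turn 0.188, either way. A call with a gripper value outside its range is refused whole. The fingers move at their own pace and stop on an object; "force" is the grip in N (left out, the last holds). Time passes only in rows, so rows that do not move let the fingers close. It gives the time, the measured TCP pose, the force and the opening at its end, in the units of the state.
- ctrl.get_state(): the state, without advancing time (a new reading comes with each control period).
- optics.get_image(name): name is "scene" or "top" or "wrist"; returns the picture (480x640x3 uint8, red, green, blue); there is no depth.
- optics.calibration(name): a dict with "K" (3x3 intrinsics, pixels), "distortion" ([k1, k2, p1, p2, k3] as OpenCV has them; the pictures are not rectified), "pose" (4x4, takes a point from camera to world coordinates); the wrist camera has in their place "hand_eye" (4x4, takes a point from camera to tool coordinates, whose origin is the TCP and whose axes are the flange's). Camera axes: x right, y down, z forward; pixel columns grow to the right and rows downward; lengths in m; the calibration is good to about 2 mm. A picture is of the moment at which its call begins: read the wrist's pose just before it. calibration takes no time and is no camera call.
- ticket.close_job(): hands the job in, once; it reports no verdict.
The state is a dict: "time": time; "joint_positions": joint angles; "qd": joint speeds; "joint_torque": joint torques, N m; "position": TCP position; "tool_rot": TCP orientation; "ft_force": force on the tool from outside, world axes, zero at the start; "torque": the same for the moment, N m; "grip_width": opening from 0.0 (shut) to 1.0 (fully open).
Only numpy, scipy, OpenCV 4.12 (cv2) and the standard library are available. Lean on these libraries where they do the work, as an engineer would, in place of code of your own. Each camera call takes 0.05 s, during which the arm holds its last target.

## Task

Unload the little bench dryer and leave it open to air: swing its counterweighted shutter arm up past its balance point so that it rests open by itself. Then draw the green vial carrier by its steel post straight out onto the sill until it is all clear of the mouth and let go of it there; take it again by its black grip fin and set it flat in the middle of the blue pan, with the vial still standing in its pocket. Do not disturb the other things on the bench.

Things in the scene. Friction and masses are not known exactly. Their poses are not given: they have to be found in the camera images.
- dryer: Fixed dryer: white housing 130 long, 124 wide, 92 high; before it a sill 175 long, top 12 above the bench. Origin: on the bench under the middle of the tunnel mouth; x points into the tunnel (sill to x = -175), y to the left seen from the sill, z up. Tunnel 60 wide, ceiling 80 above the bench; guides 6 high leave a 61 wide lane. Shutter post: right of the mouth, y = -85.
- shutter (a joint): Shutter arm angle (rad) about the dryer's x: 0 = closed, arm level across the mouth; grows as the orange pin goes up and over to the right (dryer's -y); 1.57 = upright, open stop at 2.1. Let go below its balance point (0.95 to 1.35, it differs from start to start) it falls shut; beyond it, it sinks by itself, damped, to the open stop. Lifting at the pin takes 1 to 2 N.
- shutter_hinge (a point): Point on the shutter's pivot axis, fixed on the dryer, 70 mm above the bench; z axis up, x axis along the pivot axis (into the tunnel). With the shutter open the arm stands up here, beside the mouth: its pin is then 205 above the bench, at y = -163 of the dryer, in the way of anything carried past to the right lower than that.
- pin_grip (a point): Middle of the orange round pin at the free end of the shutter arm, 155 mm from the pivot axis. Pin 10 thick, along the dryer's x, sticking out 51 towards the sill end from the arm's face, with a 16 mm collar at its end; this point is 26 in front of the face. The pin may roll between the fingers. The blue plate (100 x 58 x 8) hangs on the arm, lower edge 25 above the bench when closed.
- carrier: Loose green vial carrier, 0.14-0.25 kg, 160 long, base 6 thick, 54 wide. Origin: underside, below the middle of its fin; x points from pull post to vial pocket, z up; back edge x = 58, end of the 24 wide tongue x = -102. Starts on the dryer floor (12 above the bench) along the dryer's x, only tongue and post showing. A block 40 x 40 x 24 at x = 38 holds the vial in a 27 mm pocket, floor 6 up.
- pull_post (a point): Point to grip on the carrier's upright round steel post, 14 mm thick, at x = -90 of the carrier; the post reaches 6 to 40 above the underside, this point is 28 above it. For drawing, not for lifting: the load hangs far behind it.
- fin_grip (a point): Point to grip on the carrier's black upright fin: 26 long along the carrier's x, 12 thick across, reaching 4 to 50 above the underside; this point is 36 above it, at x = 0. Under the roof and out of reach until the carrier has been drawn out.
- carrier_mid (a point): Middle of the carrier's footprint, on its underside, at x = -20 of the carrier.
- vial: Vial with black cap, 24 mm thick and 56 high, loose in the carrier's pocket. Origin: centre of its underside, z up through the cap.
- pan: Fixed blue square pan lying on the bench, 167 x 153, flat top 12 mm above the bench. Origin: centre of its underside, on the bench.
- timer: Bystander: small white timer, 41 x 62 x 52. Origin: centre of underside.
- flask: Bystander: conical flask, 65 thick, 84 high. Origin: centre of underside.
- tape: Bystander: roll of tape lying flat, 66 across, 19 high. Origin: centre of underside.
- meter: Bystander: teal hand meter, 172 x 68 x 46. Origin: centre of underside.
- amber: Bystander: amber reagent bottle, 60 thick, 128 high. Origin: centre of underside.

How it is judged:
On the way, in this order (a step that is already met when the one before it is completed fails the run):
1. the shutter rests fully open by itself, untouched (value of joint shutter above 1.9 rad and velocity of joint shutter between -0.1 and 0.1 rad/s and contact force between the fingers and dryer below 0.2 N), for 0.2 s.
2. the carrier stands on the sill all clear of the mouth, let go, the vial in its pocket (value of joint shutter above 1.9 rad and x of carrier in the frame of dryer between -0.13 and -0.058 m and z of carrier in the frame of dryer between 0.008 and 0.016 m and angle between carrier's own z axis and vertical below 0.1 rad and contact force between the fingers and carrier below 0.1 N and linear speed of carrier below 0.02 m/s), for 0.2 s.
At the end, for the whole second after the job is handed in: The shutter arm rests open (beyond 1.9 rad); the carrier lies flat and still on the blue pan, the middle of its footprint within 30 mm of the pan's centre, and the vial stands in its pocket (tilt under 0.2 rad) (value of joint shutter above 1.9 rad and horizontal distance between carrier_mid and pan below 0.03 m and height (world z) of carrier between 0.008 and 0.016 m and angle between carrier's own z axis and vertical below 0.08 rad and linear speed of carrier below 0.02 m/s and z of vial in the frame of carrier below 0.012 m and horizontal distance between vial and carrier below 0.045 m and angle between vial's own z axis and vertical below 0.2 rad); the robot touches nothing.
It fails at once if the vial tips over or leaves the carrier (angle between vial's own z axis and vertical above 0.7 rad or distance between vial and carrier above 0.08 m).
It fails at once if a bystander is moved by more than 20 mm (distance of any of timer, flask, tape, meter, amber from where it was at the start of the episode above 0.02 m).
It also fails if it takes over 67 s, if anything falls off the work surface, if the arm or the gripper's body presses on something with over 40 N, if the wrist force passes 120 N, or if a joint passes its speed limit or range.

## Working session

There is one attempt and no reset: what is moved stays moved. The work goes in short steps, Python scripts to look and compute and a tool call to move; the robot and the scene stay as the last step left them, time stands still between calls to the robot, and variables do not carry over. Pictures are saved under pics/ and viewed, and the job is handed in when it is done.

Besides the shell and the picture viewer there is one more tool, called as name(argument=value, ...) on one line, values as JSON. play_rows: Moves the arm, as the interface text tells. Its arguments: {"type":"object","properties":{"motion":{"type":"array"},"force":{"type":"number"}},"required":["motion"]}

```bash
ls; mkdir -p pics
python3 - <<'E'
from bench import ctrl, optics
import cv2
s=ctrl.get_state()
print({k:(v if not hasattr(v,'__len__') else [round(float(x),4) for x in v]) for k,v in s.items()})
for n in ("scene","top","wrist"):
    im=optics.get_image(n); cv2.imwrite(f"pics/{n}0.png",im[:,:,::-1])
    c=optics.calibration(n); print(n,{k:getattr(v,'tolist',lambda:v)() for k,v in c.items()})
E
```

```text
pics
{'time': 0.0, 'joint_positions': [1.3311, 0.3218, -0.0701, 1.4517, 0.0226, 1.3708, -0.0569], 'qd': [0.0008, 0.0006, -0.0004, 0.0006, -0.0013, -0.0001, -0.0003], 'joint_torque': [0.0002, -49.1281, -0.4038, -31.2523, -0.064, 0.044, 0.0002], 'position': [0.163, -0.6287, 0.2295], 'tool_rot': [-3.1145, -0.3974, 0.0005], 'ft_force': [0.2222, 0.1671, -0.5203], 'torque': [0.0092, -0.0223, 0.0254], 'grip_width': 0.9994202406636195}
scene {'K': [[512.1194120613849, 0.0, 306.7063190088203], [0.0, 512.1194120613849, 240.16320238577052], [0.0, 0.0, 1.0]], 'distortion': [0.008300190785383776, 0.0, 0.0, 0.0, 0.0], 'pose': [[-0.8646395401965074, -0.31187671880218043, 0.3938672083303687, 0.040057276208438644], [-0.5019897663647263, 0.567717055091791, -0.6524596691160243, 0.778126445591852], [-0.020118150855879927, -0.7618597361897332, -0.6474295346823854, 0.9177651591587173], [0.0, 0.0, 0.0, 1.0]]}
top {'K': [[602.2504858782706, 0.0, 325.25970184491007], [0.0, 602.2504858782706, 230.13777943493653], [0.0, 0.0, 1.0]], 'distortion': [-0.006557697982180879, 0.0, 0.0, 0.0, 0.0], 'pose': [[-0.02728761929230951, -0.9893974457514206, 0.1426466970312406, 0.3188219181879538], [-0.999486392439847, 0.02940320530555798, 0.012743737494904019, -0.04455336857238178], [-0.01680289144575393, -0.14222568635209246, -0.9896916272156384, 1.67975244799721], [0.0, 0.0, 0.0, 1.0]]}
wrist {'K': [[346.84278469720726, 0.0, 316.3451588544392], [0.0, 346.84278469720726, 240.22931511637958], [0.0, 0.0, 1.0]], 'distortion': [-0.05317049771103094, 0.0, 0.0, 0.0, 0.0], 'hand_eye': [[-0.0008160605247071248, -0.9530909651854994, -0.30268291350353954, 0.08415109957132846], [0.9999996640593338, -0.0008010817314685221, -0.00017363546991546068, 0.00017716714657822763], [-7.698335482323222e-05, -0.302682953517093, 0.9530912987346649, -0.15381632824980077], [0.0, 0.0, 0.0, 1.0]]}
```

View pics/scene0.png

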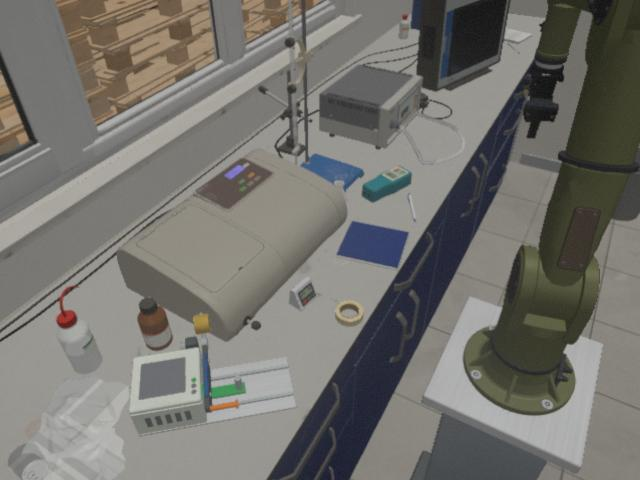

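View pics/top0.png

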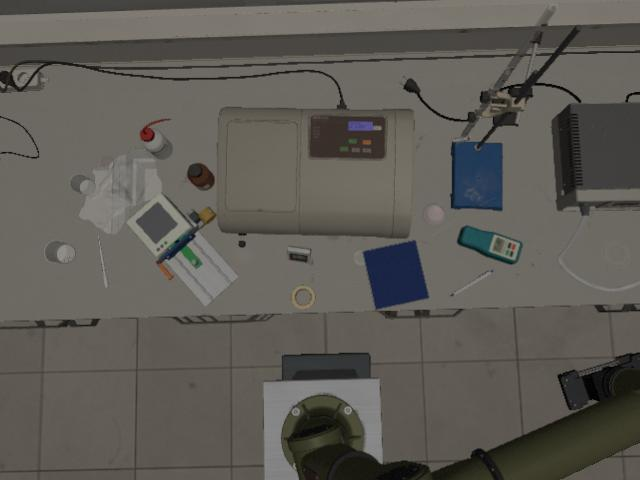

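Run:
```python
import cv2
a=cv2.imread("pics/top0.png")[180:320,120:260]; cv2.imwrite("pics/topc.png",cv2.resize(a,(600,600),interpolation=cv2.INTER_CUBIC))
b=cv2.imread("pics/scene0.png")[290:440,110:310]; cv2.imwrite("pics/scenec.png",cv2.resize(b,(800,600),interpolation=cv2.INTER_CUBIC))
b=cv2.imread("pics/top0.png")[200:320,280:440]; cv2.imwrite("pics/topd.png",cv2.resize(b,(800,600),interpolation=cv2.INTER_CUBIC))
```

```text
(no output)
```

View pics/topc.png

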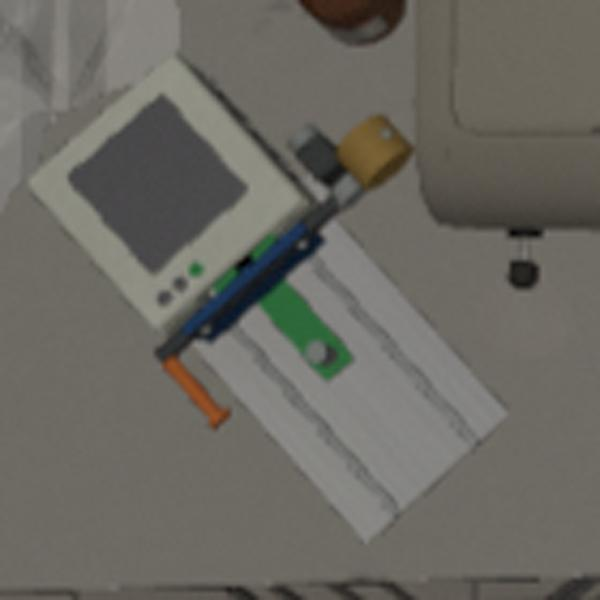

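View pics/scenec.png

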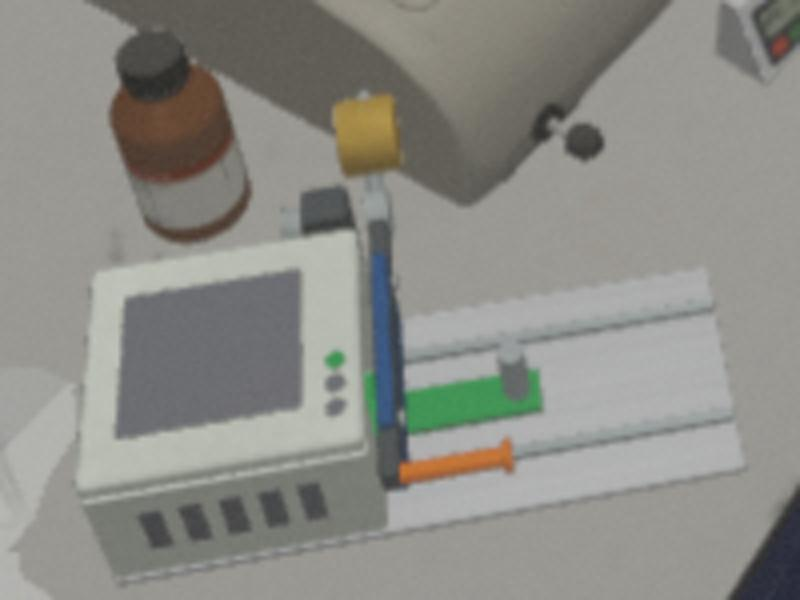

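View pics/topd.png

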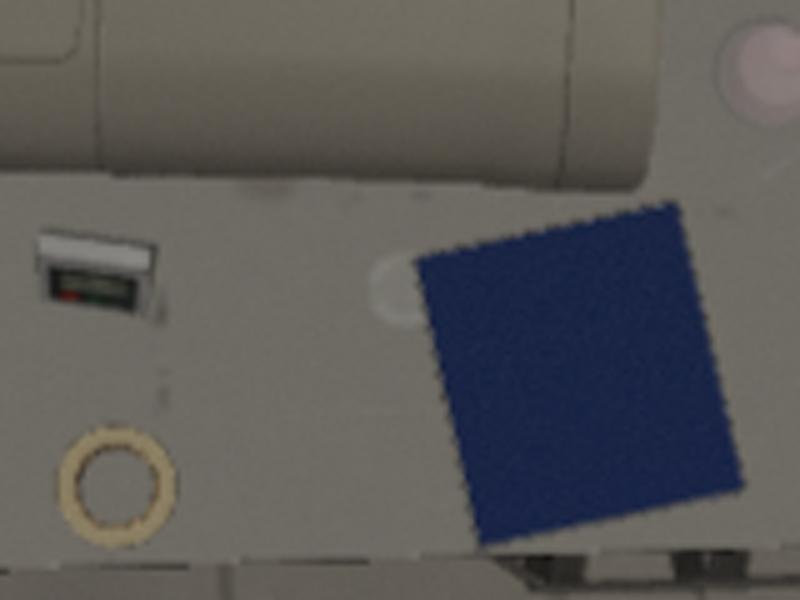

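```bash
cat > h.py <<'E'
import numpy as np, cv2
from bench import optics, ctrl
from scipy.spatial.transform import Rotation as R
from scipy.optimize import least_squares
C={n:optics.calibration(n) for n in("scene","top","wrist")}
CR={'topc':('top',120,180,600/140),'scenec':('scene',110,290,4),'topd':('top',280,200,5)}
def px(cr,u,v):
    n,ox,oy,s=CR[cr]; return n,(u+.5)/s-.5+ox,(v+.5)/s-.5+oy
def campose(n,T=None):
    return np.array(C[n]['pose']) if n!='wrist' else T@np.array(C[n]['hand_eye'])
def toolT():
    s=ctrl.get_state();T=np.eye(4);T[:3,:3]=R.from_rotvec(s['tool_rot']).as_matrix();T[:3,3]=s['position'];return T
def proj(n,P,T=None):
    M=np.linalg.inv(campose(n,T)); p=M[:3,:3]@np.asarray(P,float)+M[:3,3]
    return cv2.projectPoints(p.reshape(1,1,3),np.zeros(3),np.zeros(3),np.array(C[n]['K']),np.array(C[n]['distortion']))[0].ravel()
def onz(n,u,v,z,T=None):
    d=cv2.undistortPoints(np.array([[[u,v]]],float),np.array(C[n]['K']),np.array(C[n]['distortion'])).ravel()
    M=campose(n,T); r=M[:3,:3]@np.array([d[0],d[1],1]); o=M[:3,3]; return o+r*(z-o[2])/r[2]
def ry(p,loc):
    c,s=np.cos(p[2]),np.sin(p[2]); return np.array([p[0]+c*loc[0]-s*loc[1],p[1]+s*loc[0]+c*loc[1],loc[2]])
E
python3 - <<'E'
from h import *
obs=[('topc',508,410,(-.175,-.062,.012)),('topc',368,543,(-.175,.062,.012)),('topc',315,205,(0,-.062,.092)),('topc',178,55,(.13,-.062,.092)),('topc',30,183,(.13,.062,.092)),
('scenec',705,268,(-.175,-.062,.012)),('scenec',745,466,(-.175,.062,.012)),('scenec',95,272,(.13,-.062,.092)),('scenec',80,490,(.13,.062,.092)),('scenec',357,232,(0,-.062,.092)),('scenec',363,455,(0,.062,.092))]
def f(p):
    r=[]
    for cr,u,v,l in obs:
        n,a,b=px(cr,u,v); r+=list(proj(n,ry(p,l))-[a,b])
    return np.array(r)
s=least_squares(f,[.5,.33,.9]); print(s.x, s.fun.reshape(-1,2).round(1))
D=s.x
def loc(w): 
    d=w[:2]-D[:2];c,sn=np.cos(D[2]),np.sin(D[2]);return [c*d[0]+sn*d[1],-sn*d[0]+c*d[1],w[2]]
def tri(a,b):
    A=px(*a);B=px(*b)
    g=lambda P:np.r_[proj(A[0],P)-A[1:],proj(B[0],P)-B[1:]]
    q=least_squares(g,[.5,.3,.05]);return q.x,np.abs(q.fun).max()
for nm,a,b in [('post top',('topc',321,347),('scenec',512,350)),('pin collar',('topc',218,418),('scenec',508,455)),('pin base',('topc',170,363),('scenec',400,474)),('cw',('topc',375,150),('scenec',366,135))]:
    P,e=tri(a,b);print(nm,P.round(4),np.round(loc(P),4),e)
pan=[onz(*px('topd',*q),.012) for q in[(416,258),(678,203),(744,488),(480,545)]]
print(np.round(pan,4),np.mean(pan,0)); 
for i in range(4):
    d=pan[(i+1)%4]-pan[i];print(np.hypot(*d[:2]),np.arctan2(d[1],d[0]))
for n,u,v in [('topd',117,487),('topd',97,270),('topd',770,65),]: print(onz(*px(n,u,v),.02))
print(onz('top',490,245,.03),onz('top',200,176,.1), onz('top',242,242,.03))
for nm,l in [('pin',(-.03,.07,.07)),('post',(-.1,0,.04)),('hinge',(0,-.085,.07))]: print(nm,ry(D,l))
E
```

```text
[0.52622966 0.38186422 0.71513089] [[ 0.6  1.8]
 [-0.3  1.2]
 [-2.2 -0.5]
 [-1.4 -0.4]
 [-1.9  0.4]
 [ 0.9 -0.5]
 [ 0.8  0.4]
 [-0.7 -0.6]
 [-1.6  0.5]
 [ 0.2 -1.5]
 [ 0.8 -3.7]]
post top [0.479  0.3344 0.0479] [-0.0668 -0.0048  0.0479] 0.6251570396187276
pin collar [0.4345 0.3938 0.0714] [-0.0614  0.0692  0.0714] 0.44192597563102254
pin base [0.4717 0.4257 0.0706] [-0.0124  0.0689  0.0706] 0.2146261200575168
cw [0.5976 0.2901 0.0981] [-0.0063 -0.1161  0.0981] 0.1823371769218909
[[ 0.4969 -0.1258  0.012 ]
 [ 0.5235 -0.2727  0.012 ]
 [ 0.3647 -0.3012  0.012 ]
 [ 0.3377 -0.1552  0.012 ]] [ 0.43071887 -0.21373841  0.012     ]
0.14922481895553802 -1.3921180608665589
0.16125679506424262 -2.963686524755685
0.14850814115405475 1.7537719600892627
0.16189602707300466 0.1823444341230234
[0.37465339 0.04291125 0.02      ]
[0.49454566 0.05136089 0.02      ]
[ 0.59845708 -0.32653429  0.02      ]
[ 0.50193529 -0.4745438   0.03      ] [0.70392813 0.30932089 0.1       ] [0.53030298 0.20789413 0.03      ]
pin [0.4576793  0.41504325 0.07      ]
post [0.45072892 0.31629259 0.04      ]
hinge [0.58196554 0.31768859 0.07      ]
```

View pics/wrist0.png

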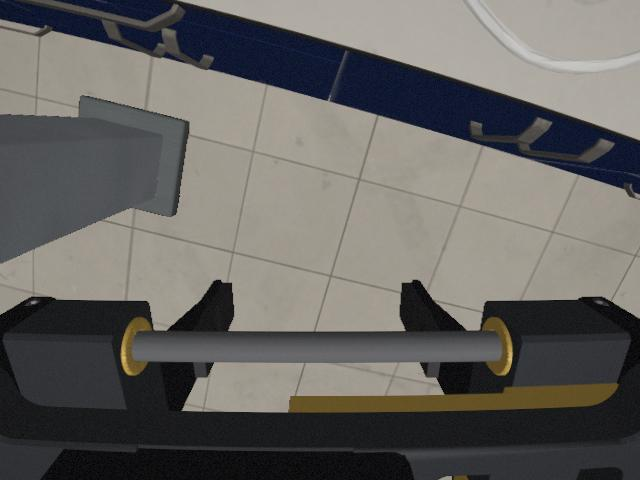

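play_rows(motion=[[0,0,0,-6,0],[0,0,0,-6,0],[0,6,-0.5,0,-0.1],[0,6,-0.5,0,-0.1],[0,6,-0.5,0,-0.1],[0,6,-0.5,0,-0.1],[0,6,0,0,-0.1],[0,6,0,0,-0.1],[0,6,0,0,-0.1],[0,6,0,0,-0.1],[0,6,0,0,-0.1],[0,6,0,0,-0.1]])

```text
time: 1.65
position: [0.5949, -0.2368, 0.3499]
tool_rot: [-2.541, -1.847, 0.001]
ft_force: [0.5, 0.6, -0.1]
grip_width: 1.001
```

```bash
cat > plan.py <<'E'
from h import *
def plan(target,yaw,n,jaw=0,polar=True,nspin=None):
    s=ctrl.get_state(); p=np.array(s['position']); 
    M=R.from_rotvec(s['tool_rot']).as_matrix(); y=np.arctan2(M[1,0],M[0,0])
    dy=(yaw-y) ; dy=(dy+np.pi)%(2*np.pi)-np.pi if abs(dy)>np.pi+.3 else dy
    t=np.array(target,float); rows=[]; cur=p.copy(); cy=y
    for i in range(1,n+1):
        f=i/n
        if polar:
            a0,a1=np.arctan2(p[1],p[0]),np.arctan2(t[1],t[0]); r=np.hypot(p[0],p[1])*(1-f)+f*np.hypot(t[0],t[1]); a=a0*(1-f)+a1*f
            w=np.array([r*np.cos(a),r*np.sin(a),p[2]*(1-f)+t[2]*f])
        else: w=p+(t-p)*f
        d=w-cur; c,sn=np.cos(cy),np.sin(cy)
        r_=[jaw,round((c*d[0]+sn*d[1])*100,1),round((sn*d[0]-c*d[1])*100,1),round(-d[2]*100,1),round(-dy/n,3)]
        rows.append(r_)
        cur=cur+np.array([c*r_[1]+sn*r_[2],sn*r_[1]-c*r_[2],-r_[3]*100/100])/100; cy-=r_[4]
    print('pose',p.round(4),round(y,3)); print(rows); print('end',cur.round(4),round(cy,3), 'max',np.abs(rows).max(0))
E
python3 -c "
from plan import *
plan((.46,.365,.33),3.857,14)"
```

```text
pose [ 0.5949 -0.2368  0.3499] 1.257
[[0, np.float64(4.8), np.float64(-0.2), np.float64(0.1), np.float64(-0.186)], [0, np.float64(4.8), np.float64(0.2), np.float64(0.2), np.float64(-0.186)], [0, np.float64(4.6), np.float64(0.8), np.float64(0.1), np.float64(-0.186)], [0, np.float64(4.6), np.float64(1.3), np.float64(0.2), np.float64(-0.186)], [0, np.float64(4.3), np.float64(1.8), np.float64(0.1), np.float64(-0.186)], [0, np.float64(4.1), np.float64(2.2), np.float64(0.2), np.float64(-0.186)], [0, np.float64(3.8), np.float64(2.7), np.float64(0.1), np.float64(-0.186)], [0, np.float64(3.4), np.float64(3.0), np.float64(0.1), np.float64(-0.186)], [0, np.float64(3.1), np.float64(3.4), np.float64(0.2), np.float64(-0.186)], [0, np.float64(2.6), np.float64(3.7), np.float64(0.1), np.float64(-0.186)], [0, np.float64(2.3), np.float64(3.9), np.float64(0.2), np.float64(-0.186)], [0, np.float64(1.7), np.float64(4.1), np.float64(0.1), np.float64(-0.186)], [0, np.float64(1.3), np.float64(4.3), np.float64(0.1), np.float64(-0.186)], [0, np.float64(0.9), np.float64(4.4), np.float64(0.2), np.float64(-0.186)]]
end [0.4595 0.3649 0.3299] 3.861 max [0.    4.8   4.4   0.2   0.186]
```

play_rows(motion=[[0,4.8,-0.2,0.1,-0.186],[0,4.8,0.2,0.2,-0.186],[0,4.6,0.8,0.1,-0.186],[0,4.6,1.3,0.2,-0.186],[0,4.3,1.8,0.1,-0.186],[0,4.1,2.2,0.2,-0.186],[0,3.8,2.7,0.1,-0.186],[0,3.4,3.0,0.1,-0.186],[0,3.1,3.4,0.2,-0.186],[0,2.6,3.7,0.1,-0.186],[0,2.3,3.9,0.2,-0.186],[0,1.7,4.1,0.1,-0.186],[0,1.3,4.3,0.1,-0.186],[0,0.9,4.4,0.2,-0.186],[0,0,0,0,0]])

```text
time: 3.52
position: [0.4565, 0.3673, 0.3306]
tool_rot: [1.114, -2.937, -0.002]
ft_force: [-0.1, -0.3, 0.0]
grip_width: 1.002
```

```bash
sed -i 's/round(\(.*\),1)/round(\1,1)/' plan.py
python3 - <<'E'
from h import *
s=ctrl.get_state();print(s['time'],s['position'],s['joint_positions']);T=toolT();np.save('T1.npy',T);y=np.arctan2(T[1,0],T[0,0]);print(y)
cv2.imwrite('pics/w1.png',optics.get_image('wrist')[:,:,::-1])
E
```

```text
3.525 [0.45645373 0.36734111 0.33064781] [ 0.18101829  0.33408855 -1.15011596  1.42370663  0.30250533  1.57659666
  1.35042315]
-2.416341637985174
```

View pics/w1.png

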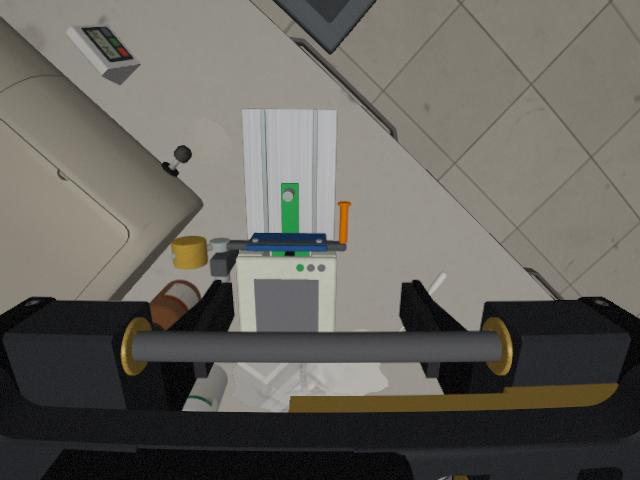

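Run:
```python
import cv2
a=cv2.imread("pics/w1.png")[95:295,170:370]; cv2.imwrite("pics/w1c.png",cv2.resize(a,(600,600),interpolation=cv2.INTER_CUBIC))
```

```text
(no output)
```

View pics/w1c.png

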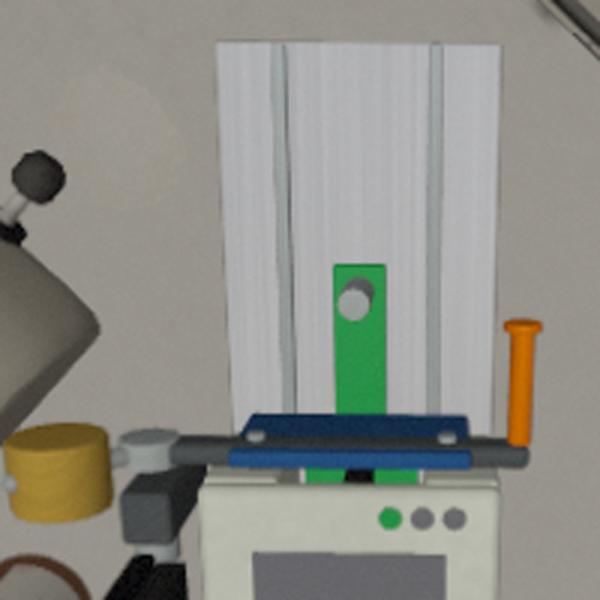

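Run:
```python
from h import *
T=np.load('T1.npy'); q=lambda u,v:((u+.5)/3-.5+170,(v+.5)/3-.5+95)
obs=[(217,43,(-.175,-.062,.012)),(500,44,(-.175,.062,.012)),(200,487,(0,-.062,.092)),(498,485,(0,.062,.092))]
f=lambda p:np.concatenate([proj('wrist',ry(p,l),T)-q(u,v) for u,v,l in obs])
s=least_squares(f,[.52,.38,.715]);print(s.x,s.fun.round(1));D=s.x
def loc(w): 
    d=w[:2]-D[:2];c,sn=np.cos(D[2]),np.sin(D[2]);return np.round([c*d[0]+sn*d[1],-sn*d[0]+c*d[1],w[2]],4)
for nm,u,v,z in [('sillL',217,43,.012),('sillR',500,44,.012),('post',353,303,.052),('tongue',333,265,.018),('tongue',386,265,.018),('pinb',520,440,.07),('collar',523,325,.078),('e',234,430,.012),('e',494,430,.012)]:
    w=onz('wrist',*q(u,v),z,T);print(nm,w.round(4),loc(w))
```

```text
[0.52800228 0.38193769 0.7174063 ] [-1.3 -1.   0.8 -0.9 -1.4  0.5  1.9  1.8]
sillL [0.4368 0.2222 0.012 ] [-0.1738 -0.0604  0.012 ]
sillR [0.3569 0.3136 0.012 ] [-0.1739  0.061   0.012 ]
post [0.4768 0.3366 0.052 ] [-0.0684 -0.0005  0.052 ]
tongue [0.476  0.3208 0.018 ] [-0.0794 -0.0119  0.018 ]
tongue [0.4603 0.3385 0.018 ] [-0.0795  0.0118  0.018 ]
pinb [0.4713 0.4251 0.07  ] [-0.0143  0.0698  0.07  ]
collar [0.4339 0.3913 0.078 ] [-0.0647  0.0689  0.078 ]
e [0.5685 0.3356 0.012 ] [ 0.0001 -0.0615  0.012 ]
e [0.4866 0.4283 0.012 ] [-0.0007  0.0622  0.012 ]
```

play_rows(motion=[[0.5,-1.2,1.7,3,0.008],[0.5,-1.3,1.7,4,0],[0.5,0,0,5,0],[0.5,0,0,4,0],[0.5,0,0,2,0],[0.5,0,0,0,0]])

```text
time: 4.32
position: [0.4578, 0.4045, 0.1495]
tool_rot: [1.086, -2.946, 0.001]
ft_force: [0.5, -0.4, 0.9]
grip_width: 0.517
```

```bash
cat >> h.py <<'E'
D=(.5280,.3819,.7174)
def loc(w): 
    d=np.asarray(w)[:2]-D[:2];c,sn=np.cos(D[2]),np.sin(D[2]);return np.round([c*d[0]+sn*d[1],-sn*d[0]+c*d[1],w[2]],4)
def st():
    s=ctrl.get_state();T=toolT();y=np.arctan2(T[1,0],T[0,0])
    print('t',round(s['time'],2),'dryer',loc(s['position']),'w',np.round(s['position'],4),'yaw',round(y,4),'g',round(s['grip_width'],3),'F',np.round(s['ft_force'],1),'q',np.round(s['joint_positions'],2)); return T
def snap(n,f,box=None,sc=1):
    im=optics.get_image(n)[:,:,::-1]
    if box: im=im[box[1]:box[3],box[0]:box[2]]
    cv2.imwrite('pics/'+f,cv2.resize(im,None,fx=sc,fy=sc,interpolation=cv2.INTER_CUBIC))
E
python3 -c "
from h import *
T=st();np.save('T2.npy',T);snap('wrist','w2.png')"
```

```text
t 4.33 dryer [-0.038   0.0631  0.1495] w [0.4578 0.4045 0.1495] yaw -2.4353 g 0.517 F [ 0.5 -0.4  0.9] q [ 0.04  0.5  -1.06  1.63  0.45  1.29  1.19]
```

View pics/w2.png

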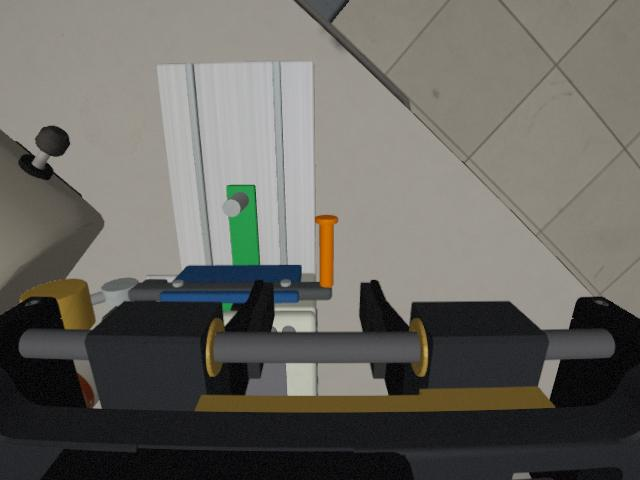

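```bash
python3 -c "
from h import *
T=np.load('T2.npy')
for u,v,z in [(326,284,.07),(326,222,.07),(232,208,.052)]: print(loc(onz('wrist',u,v,z,T)))
st()"
```

```text
[-0.0136  0.0694  0.07  ]
[-0.0606  0.0696  0.07  ]
[-0.0675  0.0005  0.052 ]
t 4.38 dryer [-0.0371  0.0637  0.1511] w [0.4582 0.4055 0.1511] yaw -2.4348 g 0.505 F [-0.8 -0.  -0.6] q [ 0.04  0.5  -1.06  1.62  0.45  1.29  1.19]
```

play_rows(motion=[[0.5,0.2,0.6,3,-0.011],[0.5,0,0,3,0],[0.5,0,0,2,0],[0.5,0,0,1.1,0],[0.5,0,0,0,0],[0.5,0,0,0,0]])

```text
time: 5.12
position: [0.4524, 0.4096, 0.0606]
tool_rot: [-1.105, 2.939, 0.001]
ft_force: [-0.8, -0.0, 0.9]
grip_width: 0.503
```

```bash
python3 -c "
from h import *
T=st();snap('wrist','w3.png')"
```

```text
t 5.12 dryer [-0.0387  0.0706  0.0606] w [0.4524 0.4096 0.0606] yaw -2.4225 g 0.503 F [-0.8 -0.   0.9] q [-0.01  0.59 -1.    1.71  0.54  1.14  1.13]
```

View pics/w3.png

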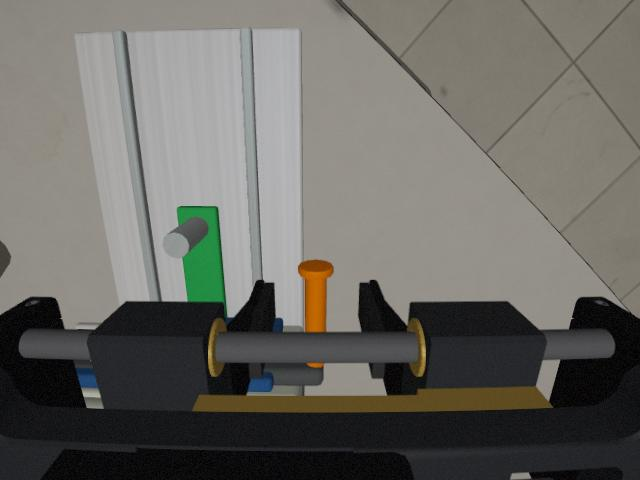

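play_rows(motion=[[1,0,0,0,0],[1,0,0,0,0],[1,0,0,0,0],[1,0,0,0,0],[1,0,-0.11,-1.86,0],[1,0,-0.33,-1.83,0],[1,0,0,0,0]], force=20)

```text
time: 6.05
position: [0.4547, 0.4048, 0.0982]
tool_rot: [1.104, -2.941, 0.002]
ft_force: [-1.6, -2.0, -0.8]
grip_width: 0.107
```

```bash
python3 -c "
from h import *
T=st();snap('wrist','w4.png')"
```

```text
t 6.05 dryer [-0.0401  0.0654  0.0982] w [0.4547 0.4048 0.0982] yaw -2.4231 g 0.107 F [-1.6 -2.  -0.8] q [ 0.02  0.54 -1.03  1.68  0.5   1.2   1.16]
```

View pics/w4.png

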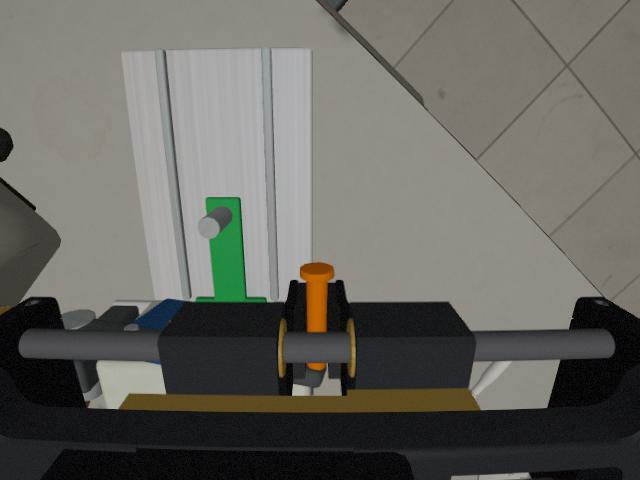

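Pin (316,320) is held and the shutter lifting. Continue the arc.

play_rows(motion=[[1,0,-0.55,-1.78,0],[1,0,-0.76,-1.7,0],[1,0,-0.96,-1.6,0],[1,0,-1.14,-1.47,0],[1,0,-1.31,-1.32,0],[1,0,-1.46,-1.15,0],[1,0,0,0,0]])

```text
time: 6.98
position: [0.4946, 0.3595, 0.1896]
tool_rot: [1.105, -2.94, -0.002]
ft_force: [-8.0, -1.3, 4.9]
grip_width: 0.104
```

```bash
python3 -c "
from h import *
T=st()"
```

```text
t 6.97 dryer [-0.0399  0.0051  0.1896] w [0.4946 0.3595 0.1896] yaw -2.4227 g 0.104 F [-8.  -1.3  4.9] q [ 0.15  0.47 -1.08  1.58  0.42  1.35  1.32]
```

play_rows(motion=[[1,0.1,-1.58,-0.97,0],[1,0,-1.69,-0.78,0],[1,0,-1.77,-0.57,0],[1,0,-1.83,-0.35,0],[1,0,-1.85,-0.13,0],[1,0,-1.86,0.09,0],[1,0,-1.83,0.31,0],[1,0,0,0,0]])

```text
time: 7.98
position: [0.579, 0.2623, 0.21]
tool_rot: [-1.099, 2.942, -0.002]
ft_force: [-0.9, -3.1, 4.3]
grip_width: 0.111
```

```bash
python3 -c "
from h import *
T=st();snap('wrist','w5.png');snap('scene','s5.png',(80,250,340,440),3)"
```

```text
t 7.97 dryer [-0.0402 -0.1237  0.21  ] w [0.579  0.2623 0.21  ] yaw -2.4266 g 0.111 F [-0.9 -3.1  4.3] q [ 0.3   0.5  -1.05  1.49  0.43  1.4   1.52]
```

View pics/s5.png

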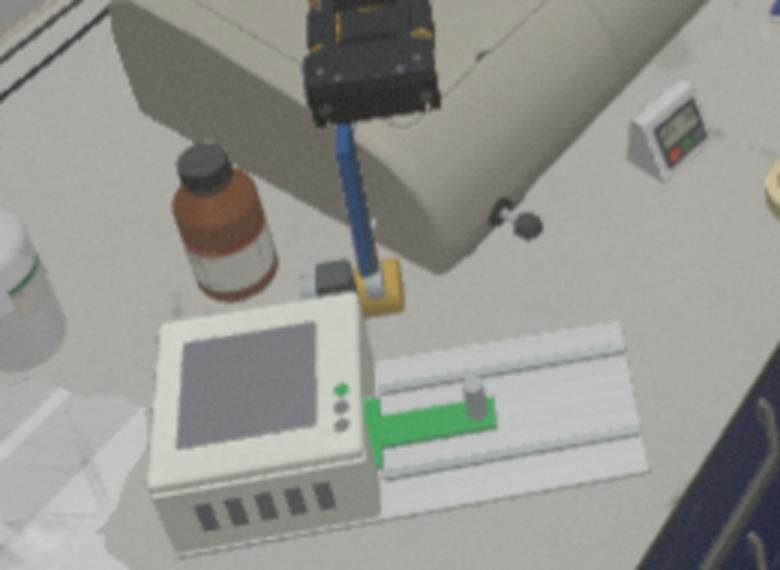

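View pics/w5.png

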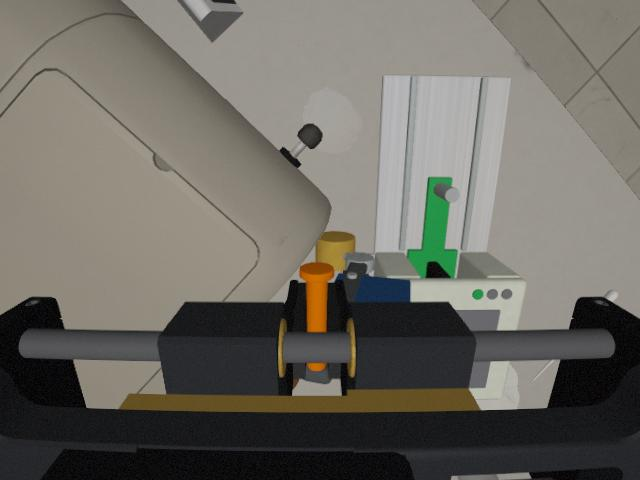

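play_rows(motion=[[0.6,0,0,0,0],[0.6,0,0,-0.5,0],[0.6,0,0,-2,0],[0.6,0,0,-4,0],[0.6,0,0,-4,0],[0.6,0,0,0,0],[0.6,0,0,0,0],[0.6,0,0,0,0]])

```text
time: 9.07
position: [0.5761, 0.2649, 0.3147]
tool_rot: [1.105, -2.939, 0.0]
ft_force: [-0.1, -0.7, -0.2]
grip_width: 0.4
```

```bash
python3 -c "
from h import *
T=st();snap('wrist','w6.png');snap('scene','s6.png',(80,250,340,440),3)"
```

```text
t 9.07 dryer [-0.0406 -0.1198  0.3147] w [0.5761 0.2649 0.3147] yaw -2.4222 g 0.4 F [-0.1 -0.7 -0.2] q [ 0.29  0.45 -1.07  1.33  0.39  1.59  1.55]
```

View pics/s6.png

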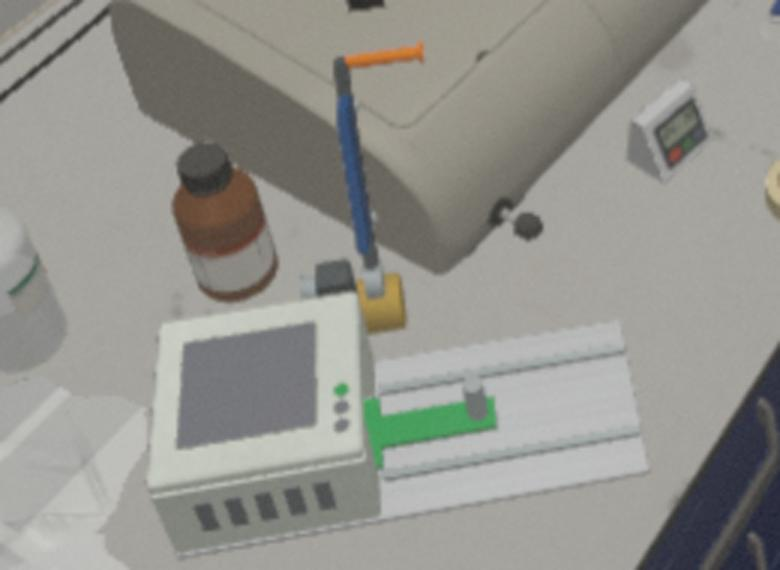

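View pics/w6.png

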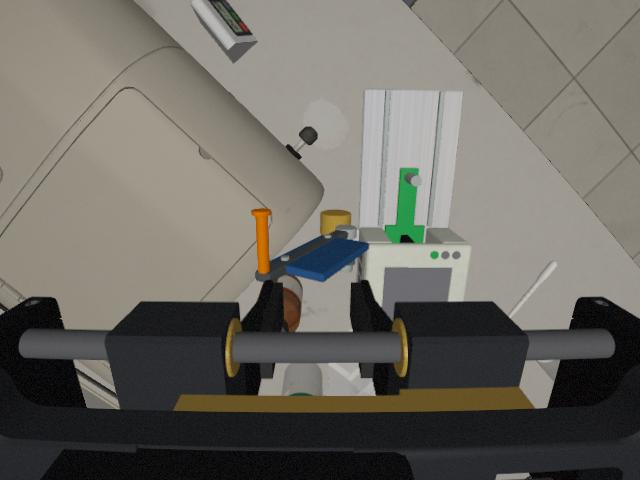

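play_rows(motion=[[0.5,0.9,4,0,0],[0.5,0.9,4,0,0],[0.5,0.9,4,2,0],[0.5,0,0,5,0],[0.5,0,0,6,0],[0.5,0,0,5,0],[0.5,0,0,2,0],[0.5,0,0,0,0],[0.5,0,0,0,0]])

```text
time: 10.3
position: [0.4782, 0.3388, 0.1177]
tool_rot: [-1.104, 2.938, 0.001]
ft_force: [0.8, 0.2, 0.5]
grip_width: 0.501
```

```bash
python3 -c "
from h import *
T=st();snap('wrist','w7.png');np.save('T7.npy',T)"
```

```text
t 10.3 dryer [-0.0659  0.0003  0.1177] w [0.4782 0.3388 0.1177] yaw -2.4224 g 0.501 F [0.8 0.2 0.5] q [ 0.19  0.47 -1.06  1.73  0.44  1.2   1.3 ]
```

View pics/w7.png

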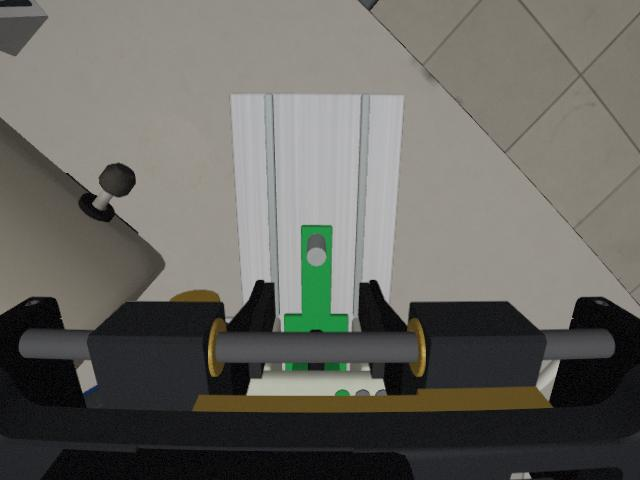

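```bash
python3 -c "
from h import *
T=np.load('T7.npy');print(loc(onz('wrist',317,257,.052,T)),loc(onz('wrist',302,226,.018,T)),loc(onz('wrist',331,226,.018,T)))"
```

```text
[-0.0674  0.0002  0.052 ] [-0.0797 -0.0111  0.018 ] [-0.0797  0.0109  0.018 ]
```

play_rows(motion=[[0.5,0.2,0,3,0],[0.5,0,0,3,0],[0.5,0,0,1.5,0],[0.5,0,0,1.2,0],[0.5,0,0,0,0],[0.5,0,0,0,0]])

```text
time: 11.1
position: [0.4761, 0.3369, 0.0295]
tool_rot: [-1.105, 2.939, 0.0]
ft_force: [-0.3, 0.4, 0.1]
grip_width: 0.501
```

```bash
python3 -c "
from h import *
T=st();snap('wrist','w8.png')"
```

```text
t 11.1 dryer [-0.0687  0.0002  0.0295] w [0.4761 0.3369 0.0295] yaw -2.4223 g 0.501 F [-0.3  0.4  0.1] q [ 0.12  0.57 -0.98  1.8   0.54  1.06  1.24]
```

View pics/w8.png

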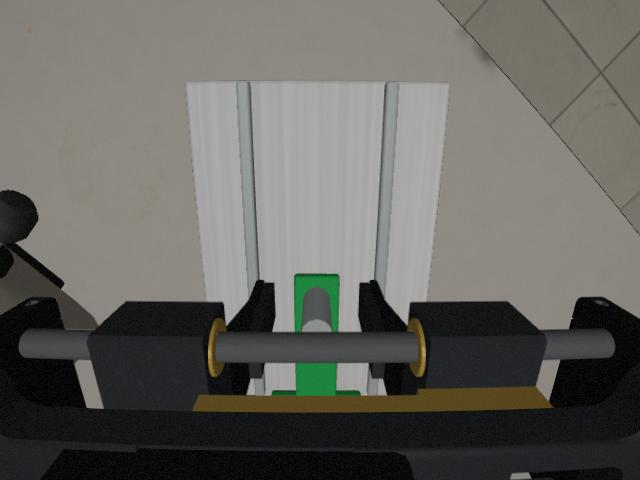

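play_rows(motion=[[1,0,0,0,0],[1,0,0,0,0],[1,0,0,0,0],[1,0,0,0,0],[1,0.3,0,0,0],[1,0.7,0,0,0],[1,1,0,0,0],[1,1,0,0,0],[1,1,0,0,0],[1,0,0,0,0]], force=20)

```text
time: 12.4
position: [0.4446, 0.3088, 0.0286]
tool_rot: [1.105, -2.939, 0.003]
ft_force: [-1.9, -1.1, 2.3]
grip_width: 0.153
```

```bash
python3 -c "
from h import *
T=st();snap('scene','s9.png',(80,250,340,440),3)"
```

```text
t 12.4 dryer [-0.1109 -0.0003  0.0286] w [0.4446 0.3088 0.0286] yaw -2.4226 g 0.153 F [-1.9 -1.1  2.3] q [ 0.2   0.49 -1.02  1.9   0.49  1.02  1.25]
```

View pics/s9.png

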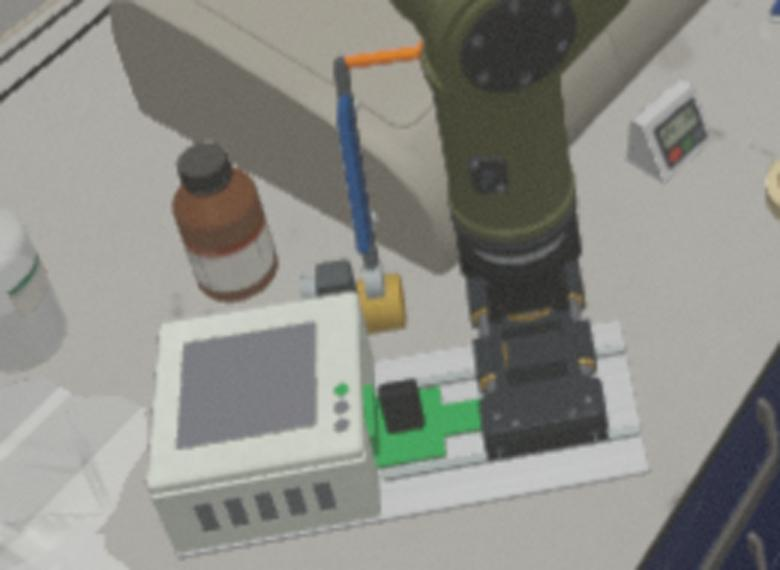

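play_rows(motion=[[1,0.7,0,0,0],[1,1,0,0,0],[1,1,0,0,0],[1,1,0,0,0],[1,1,0,0,0],[1,1,0,0,0],[1,0.8,0,0,0],[1,0.4,0,0,0],[1,0,0,0,0],[1,0,0,0,0]])

```text
time: 13.7
position: [0.3931, 0.2637, 0.0285]
tool_rot: [1.104, -2.939, 0.002]
ft_force: [-2.2, -3.1, 6.1]
grip_width: 0.153
```

```bash
python3 -c "
from h import *
T=st();snap('scene','s10.png',(80,250,340,440),3)"
```

```text
t 13.7 dryer [-0.1793 -0.0004  0.0285] w [0.3931 0.2637 0.0285] yaw -2.4227 g 0.153 F [-2.2 -3.1  6.1] q [ 0.36  0.36 -1.12  2.06  0.39  0.96  1.33]
```

View pics/s10.png

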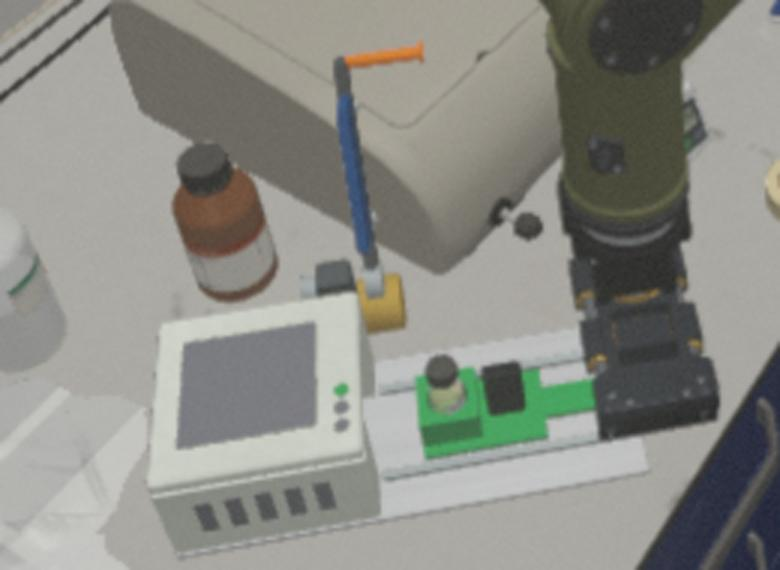

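play_rows(motion=[[0.5,0,0,0,0],[0.5,0,0,0,0],[0.5,0,0,0,0],[0.5,0,0,-2,0],[0.5,0,0,-5,0],[0.5,0,0,-6,0],[0.5,0,0,-2,0],[0.5,-3,0,0,0],[0.5,-3,0,0,0],[0.5,0,0,0,0],[0.5,0,0,0,0]])

```text
time: 15.12
position: [0.4379, 0.3042, 0.1783]
tool_rot: [1.107, -2.939, -0.0]
ft_force: [-0.8, -0.8, -0.3]
grip_width: 0.499
```

```bash
python3 -c "
from h import *
T=st();snap('wrist','w11.png');np.save('T11.npy',T);snap('top','t11.png',(120,180,260,320),4)"
```

```text
t 15.12 dryer [-0.119   0.0007  0.1783] w [0.4379 0.3042 0.1783] yaw -2.4213 g 0.499 F [-0.8 -0.8 -0.3] q [ 0.42  0.32 -1.25  1.78  0.32  1.27  1.38]
```

View pics/w11.png

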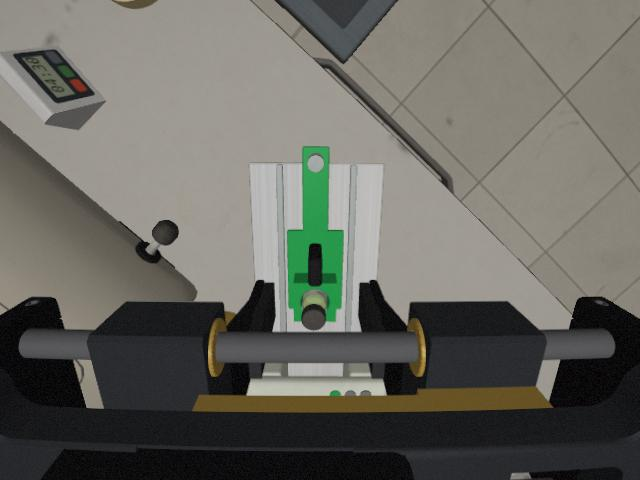

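View pics/t11.png

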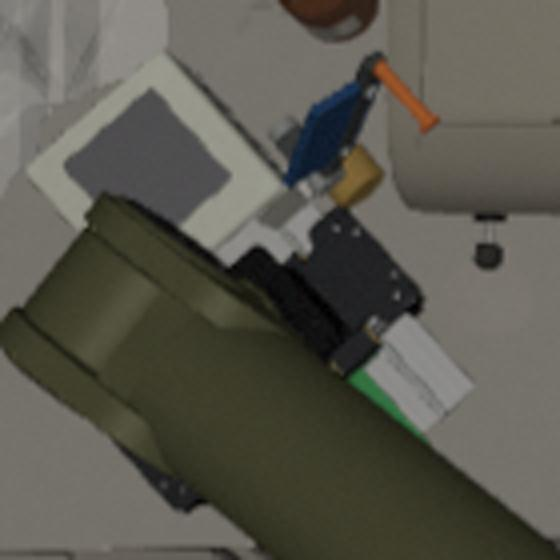

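```bash
python3 -c "
from h import *
T=np.load('T11.npy')
for u,v,z in [(316,163,.052),(303,147,.018),(328,147,.018),(287,230,.018),(343,230,.018),(315,247,.062),(315,283,.062),(316,244,.062)]: print((u,v),loc(onz('wrist',u,v,z,T)))
for x in(-.013,.013):
  for yy in (-.006,.006): print(proj('wrist',ry(D,(-.089+x,yy,.062)),T))
# shutter pin in top crop: base (378,65), tip (432,125)
for u,v in [(378,65),(430,123)]: print(loc(onz('top',u/4+120,v/4+180,.205)))
"
```

```text
(316, 163) [-1.777e-01 -1.000e-04  5.200e-02]
(303, 147) [-0.1887 -0.0115  0.018 ]
(328, 147) [-0.1887  0.0104  0.018 ]
(287, 230) [-0.1128 -0.0273  0.018 ]
(343, 230) [-0.1129  0.0254  0.018 ]
(315, 247) [-0.1108 -0.0008  0.062 ]
(315, 283) [-0.0785 -0.0008  0.062 ]
(316, 244) [-0.1134  0.      0.062 ]
[308.72428259 257.05049577]
[323.19222943 257.07348802]
[308.86846577 285.68384734]
[322.94320394 285.70449286]
[-0.0139 -0.1639  0.205 ]
[-0.0638 -0.1635  0.205 ]
```

play_rows(motion=[[0.4,-1.6,-0.1,0,0],[0.4,-1.6,0,0,0],[0.4,0,0,4,0],[0.4,0,0,3,0],[0.4,0,0,0,0],[0.4,0,0,0,0]])

```text
time: 15.98
position: [0.464, 0.3245, 0.11]
tool_rot: [-1.104, 2.939, -0.0]
ft_force: [0.2, 0.2, 0.6]
grip_width: 0.6
```

```bash
python3 -c "
from h import *
T=st();snap('wrist','w12.png');np.save('T12.npy',T)"
```

```text
t 15.97 dryer [-0.0859 -0.0012  0.11  ] w [0.464  0.3245 0.11  ] yaw -2.4227 g 0.6 F [0.2 0.2 0.6] q [ 0.27  0.47 -1.14  1.78  0.46  1.19  1.28]
```

View pics/w12.png

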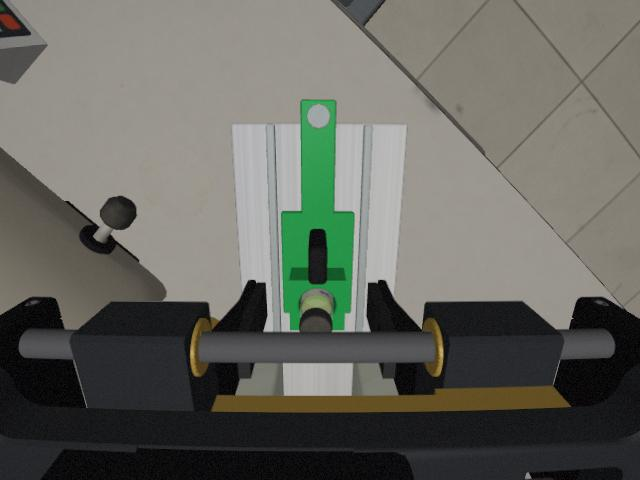

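```bash
python3 -c "
from h import *
T=np.load('T12.npy')
for u,v,z in [(318,116,.052),(318,231,.062),(318,268,.062),(302,101,.018),(335,101,.018)]: print((u,v),loc(onz('wrist',u,v,z,T)))"
```

```text
(318, 116) [-0.1772 -0.0008  0.052 ]
(318, 231) [-0.1108 -0.0007  0.062 ]
(318, 268) [-0.0867 -0.0007  0.062 ]
(302, 101) [-0.1881 -0.0113  0.018 ]
(335, 101) [-0.1881  0.0106  0.018 ]
```

play_rows(motion=[[0.4,0.1,0.05,2.5,0],[0.4,0,0,2.5,0],[0.4,0,0,1.5,0],[0.4,0,0,0.8,0],[0.4,0,0,0,0],[0.4,0,0,0,0]])

```text
time: 16.77
position: [0.4629, 0.3246, 0.0364]
tool_rot: [-1.105, 2.939, 0.0]
ft_force: [0.1, -0.2, 0.9]
grip_width: 0.596
```

```bash
python3 -c "
from h import *
T=st();snap('wrist','w13.png')"
```

```text
t 16.77 dryer [-0.0867 -0.0004  0.0364] w [0.4629 0.3246 0.0364] yaw -2.4224 g 0.596 F [ 0.1 -0.2  0.9] q [ 0.2   0.56 -1.06  1.84  0.55  1.07  1.22]
```

View pics/w13.png

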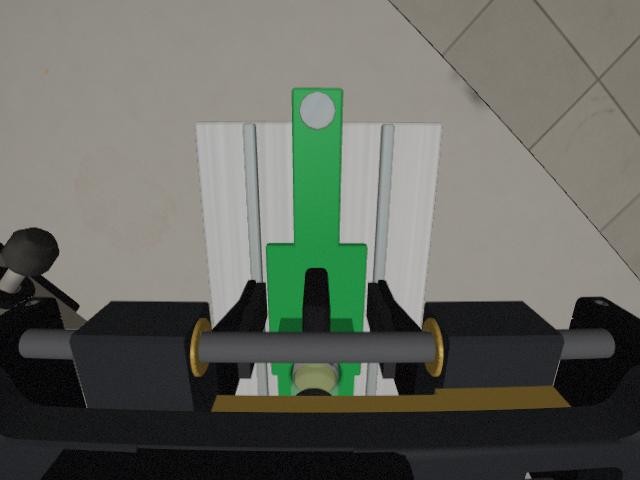

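play_rows(motion=[[1,0,0,0,0],[1,0,0,0,0],[1,0,0,0,0],[1,0,0,0,0],[1,0,0,-0.3,0],[1,0,0,-0.7,0],[1,0,0,-1,0],[1,0,0,-1,0],[1,0,0,0,0],[1,0,0,0,0]], force=40)

```text
time: 18.08
position: [0.4624, 0.3239, 0.0656]
tool_rot: [1.105, -2.941, 0.0]
ft_force: [0.2, 0.8, -1.3]
grip_width: 0.136
```

```bash
python3 -c "
from h import *
T=st();snap('wrist','w14.png');snap('scene','s14.png',(120,250,320,400),4)"
```

```text
t 18.07 dryer [-0.0876 -0.0006  0.0656] w [0.4624 0.3239 0.0656] yaw -2.4225 g 0.136 F [ 0.2  0.8 -1.3] q [ 0.23  0.52 -1.09  1.82  0.51  1.12  1.25]
```

View pics/w14.png

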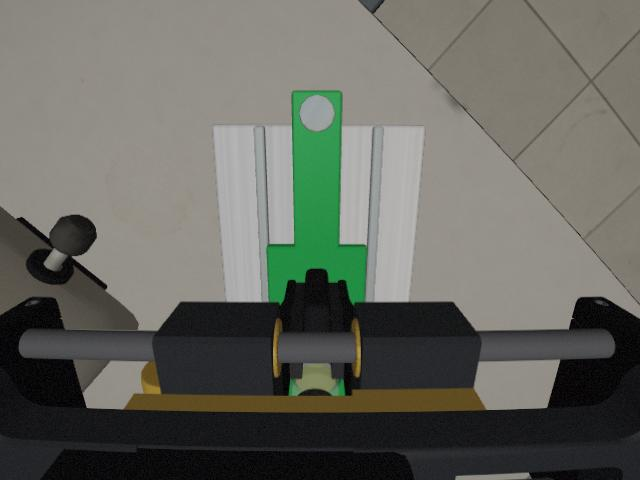

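View pics/s14.png

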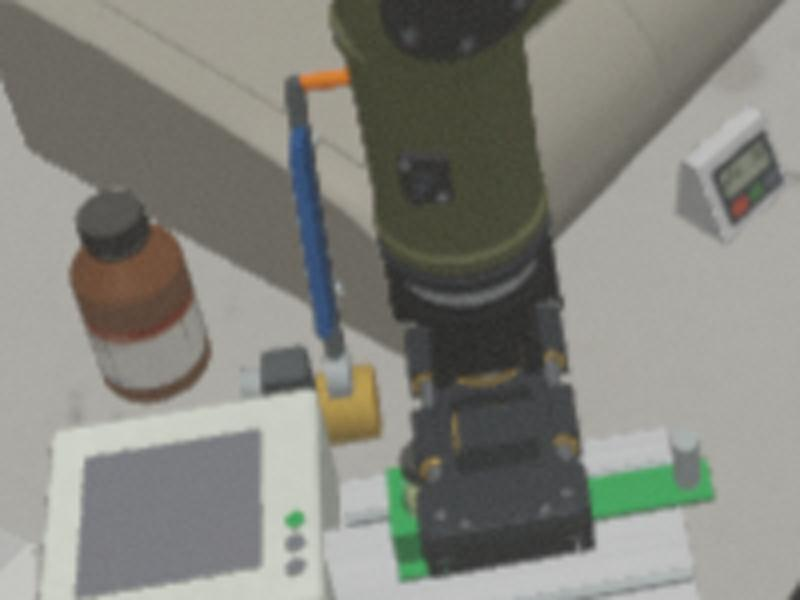

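play_rows(motion=[[1,0,0,-1,0],[1,0,0,-2,0],[1,0,0,-2.5,0],[1,0,0,-2.5,0],[1,0,0,-2.5,0],[1,0,0,-1.5,0],[1,0,0,-0.5,0],[1,0,0,0,0]])

```text
time: 19.18
position: [0.4624, 0.3239, 0.1905]
tool_rot: [1.105, -2.941, 0.001]
ft_force: [-0.1, -0.1, -2.5]
grip_width: 0.133
```

```bash
sed -i 's/round(\([^()]*([^()]*)[^()]*\),1)/round(float(\1),1)/g; s/rows.append(r_)/r_=[float(x) for x in r_]; rows.append(r_)/' plan.py; python3 -c "
from plan import *
st()
plan((.45,.26,.19),-2.5225,3,jaw=1,polar=False)"
```

```text
t 19.18 dryer [-0.0876 -0.0005  0.1905] w [0.4624 0.3239 0.1905] yaw -2.4225 g 0.133 F [-0.1 -0.1 -2.5] q [ 0.33  0.39 -1.2   1.69  0.38  1.32  1.34]
pose [0.4624 0.3239 0.1905] -2.422
[[1.0, 1.7, -1.3, 0.0, 0.033], [1.0, 1.7, -1.4, 0.0, 0.033], [1.0, 1.6, -1.5, 0.0, 0.033]]
end [0.4503 0.2597 0.1905] -2.521 max [1.    1.7   1.5   0.    0.033]
```

play_rows(motion=[[1,0.9,-0.6,0,0.02],[1,1.6,-1.3,0,0.03],[1,1.6,-1.4,0,0.03],[1,0.9,-0.9,0,0.02],[1,0,0,0,0]])

```text
time: 19.8
position: [0.4499, 0.2578, 0.1898]
tool_rot: [0.952, -2.992, 0.003]
ft_force: [0.4, 0.4, -1.3]
grip_width: 0.134
```

```bash
python3 -c "
from plan import *
st()
plan((.4504,-.2101,.16),.182-np.pi,16,jaw=1)"
```

```text
t 19.8 dryer [-0.1404 -0.0421  0.1898] w [0.4499 0.2578 0.1898] yaw -2.5254 g 0.134 F [ 0.4  0.4 -1.3] q [ 0.56  0.25 -1.26  1.8   0.25  1.28  1.42]
pose [0.4499 0.2578 0.1898] -2.525
[[1.0, 0.5, -3.1, 0.2, 0.027], [1.0, 0.6, -3.0, 0.2, 0.027], [1.0, 0.8, -3.0, 0.2, 0.027], [1.0, 0.8, -2.9, 0.1, 0.027], [1.0, 0.9, -3.0, 0.2, 0.027], [1.0, 1.0, -2.9, 0.2, 0.027], [1.0, 1.1, -2.8, 0.2, 0.027], [1.0, 1.2, -2.8, 0.2, 0.027], [1.0, 1.2, -2.8, 0.2, 0.027], [1.0, 1.4, -2.7, 0.2, 0.027], [1.0, 1.4, -2.6, 0.1, 0.027], [1.0, 1.6, -2.6, 0.2, 0.027], [1.0, 1.6, -2.6, 0.2, 0.027], [1.0, 1.7, -2.4, 0.2, 0.027], [1.0, 1.7, -2.5, 0.2, 0.027], [1.0, 1.8, -2.3, 0.2, 0.027]]
end [ 0.4509 -0.21    0.1598] -2.957 max [1.    1.8   3.1   0.2   0.027]
```

play_rows(motion=[[1,0.2,-1,0,0.01],[1,0.4,-2,0,0.02],[1,0.6,-3,0,0.03],[1,0.8,-3,0,0.03],[1,0.4,-1.5,0,0.02],[1,0,0,0,0]])

```text
time: 20.55
position: [0.4876, 0.1583, 0.1905]
tool_rot: [0.788, -3.041, -0.0]
ft_force: [-0.7, -0.2, -1.3]
grip_width: 0.136
```

```bash
python3 -c "
from plan import *
st()
snap('scene','s15.png')
plan((.4504,-.2101,.16),.182-np.pi,12,jaw=1)"
```

```text
t 20.55 dryer [-0.1775 -0.1419  0.1905] w [0.4876 0.1583 0.1905] yaw -2.6343 g 0.136 F [-0.7 -0.2 -1.3] q [ 0.76  0.21 -1.23  1.81  0.21  1.27  1.55]
pose [0.4871 0.1596 0.1906] -2.632
[[1.0, 0.8, -3.1, 0.3, 0.027], [1.0, 1.0, -3.1, 0.2, 0.027], [1.0, 1.0, -3.0, 0.3, 0.027], [1.0, 1.2, -3.0, 0.2, 0.027], [1.0, 1.3, -2.9, 0.3, 0.027], [1.0, 1.3, -2.8, 0.2, 0.027], [1.0, 1.5, -2.9, 0.3, 0.027], [1.0, 1.6, -2.7, 0.2, 0.027], [1.0, 1.6, -2.7, 0.3, 0.027], [1.0, 1.7, -2.6, 0.3, 0.027], [1.0, 1.9, -2.5, 0.2, 0.027], [1.0, 1.9, -2.5, 0.3, 0.027]]
end [ 0.4502 -0.2099  0.1596] -2.956 max [1.    1.9   3.1   0.3   0.027]
```

View pics/s15.png

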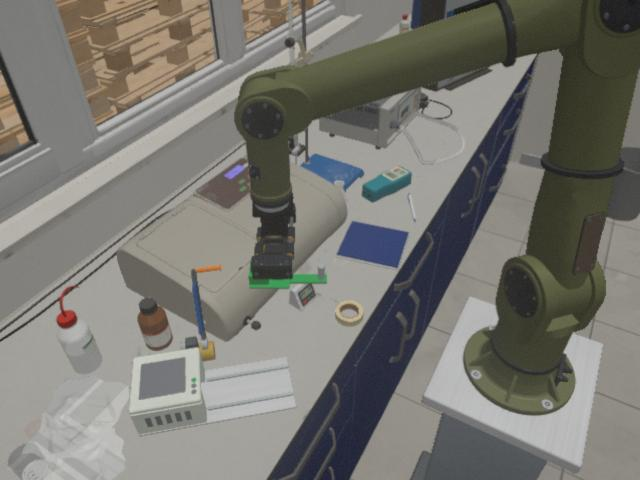

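```bash
python3 -c "
from plan import *
T1=np.load('T1.npy');T2=np.load('T2.npy')
g=lambda P:np.r_[proj('wrist',P,T1)-[202,205],proj('wrist',P,T2)-[103,222]]
q=least_squares(g,[.55,.2,.1]);print(q.x,q.fun)
st()
plan((.4504,-.2101,.19),.182-np.pi,12,jaw=1,polar=False)"
```

```text
[0.56872803 0.25860305 0.02164406] [-0.07682545 -0.59522678  0.05703047  0.37273718]
t 20.6 dryer [-0.1769 -0.1406  0.1906] w [0.4871 0.1596 0.1906] yaw -2.6321 g 0.135 F [-0.5  0.6 -2. ] q [ 0.76  0.21 -1.23  1.81  0.21  1.27  1.55]
pose [0.4871 0.1596 0.1906] -2.632
[[1.0, 1.8, -2.5, 0.0, 0.027], [1.0, 1.7, -2.6, 0.0, 0.027], [1.0, 1.6, -2.7, 0.0, 0.027], [1.0, 1.6, -2.6, 0.0, 0.027], [1.0, 1.4, -2.8, 0.0, 0.027], [1.0, 1.5, -2.7, 0.0, 0.027], [1.0, 1.3, -2.8, 0.0, 0.027], [1.0, 1.3, -2.8, 0.0, 0.027], [1.0, 1.1, -2.9, 0.0, 0.027], [1.0, 1.1, -2.9, 0.1, 0.027], [1.0, 1.1, -2.9, -0.0, 0.027], [1.0, 0.9, -2.9, -0.0, 0.027]]
end [ 0.4505 -0.2096  0.1896] -2.956 max [1.    1.8   2.9   0.1   0.027]
```

play_rows(motion=[[1,0.9,-1.2,0,0.013],[1,0.9,-1.3,0,0.014],[1,1.7,-2.6,0,0.027],[1,1.6,-2.7,0,0.027],[1,1.6,-2.6,0,0.027],[1,1.4,-2.8,0,0.027],[1,1.5,-2.7,0,0.027],[1,1.3,-2.8,0,0.027],[1,1.3,-2.8,0,0.027],[1,1.1,-2.9,0,0.027],[1,1.1,-2.9,0,0.027],[1,0.6,-1.5,0,0.014],[1,0.3,-1,0,0.013],[1,0,0,0,0],[1,0,0,0,0]])

```text
time: 22.48
position: [0.4542, -0.1744, 0.1907]
tool_rot: [-0.335, 3.124, 0.001]
ft_force: [0.4, 0.2, -2.2]
grip_width: 0.133
```

```bash
python3 -c "
from plan import *
T=st();np.save('T16.npy',T);snap('wrist','w16.png');snap('scene','s16.png',(250,160,450,310),4)
plan((.4504,-.2101,.06),.182-np.pi,6,jaw=1,polar=False)"
```

```text
t 22.48 dryer [-0.4213 -0.3707  0.1907] w [ 0.4542 -0.1744  0.1907] yaw -2.9276 g 0.133 F [ 0.4  0.2 -2.2] q [ 1.28  0.05 -0.98  1.87  0.04  1.24  2.07]
pose [ 0.4542 -0.1746  0.1907] -2.928
[[1.0, 0.2, -0.6, 2.2, 0.005], [1.0, 0.2, -0.5, 2.2, 0.005], [1.0, 0.2, -0.6, 2.1, 0.005], [1.0, 0.1, -0.6, 2.2, 0.005], [1.0, 0.2, -0.5, 2.2, 0.005], [1.0, 0.2, -0.6, 2.2, 0.005]]
end [ 0.4502 -0.2101  0.0597] -2.958 max [1.    0.2   0.6   2.2   0.005]
```

View pics/w16.png

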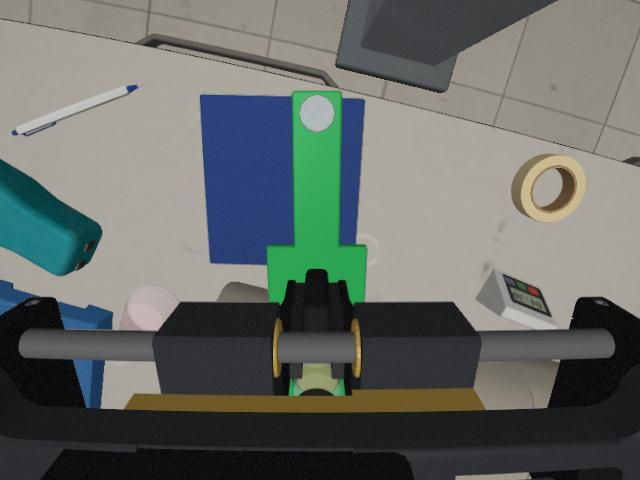

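View pics/s16.png

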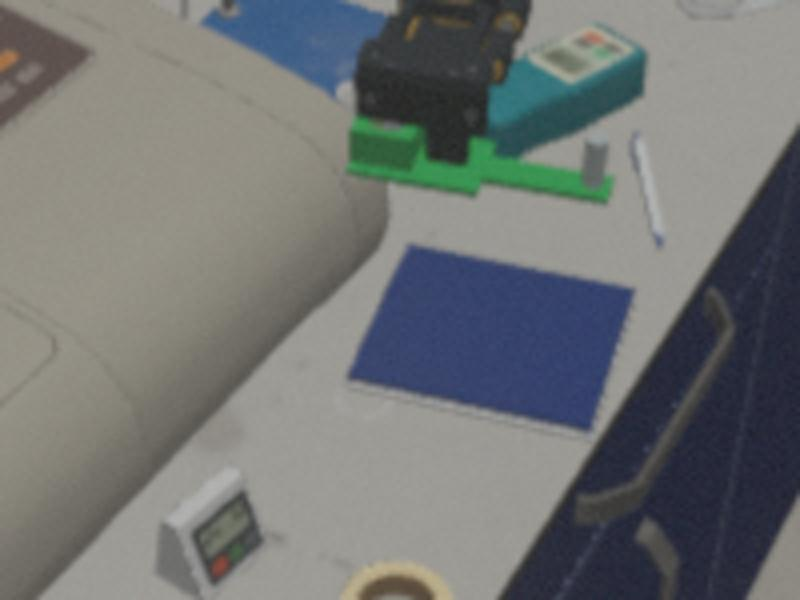

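```bash
python3 -c "
from h import *
T=np.load('T16.npy')
a,b,c=[onz('wrist',*p,.012,T) for p in[(201,95),(364,99),(210,264)]]
print(a,b,c,np.linalg.norm(a-b),np.linalg.norm(a-c),'centre',(b+c)/2,np.arctan2(*(c-a)[1::-1]))"
```

```text
[ 0.36400912 -0.30037044  0.012     ] [ 0.33690567 -0.15617711  0.012     ] [ 0.52444406 -0.27179412  0.012     ] 0.1467184889195991 0.16296004112507734 centre [ 0.43067486 -0.21398562  0.012     ] 0.1762692336146087
```

play_rows(motion=[[1,0.2,-0.9,0.5,0.007],[1,0.3,-1.0,1.5,0.007],[1,0.3,-0.9,2.5,0.007],[1,0.2,-0.7,2.5,0.006],[1,0,0,2.5,0],[1,0,0,2,0],[1,0,0,1,0],[1,0,0,0,0],[1,0,0,0,0]])

```text
time: 23.7
position: [0.4519, -0.2121, 0.0664]
tool_rot: [-0.291, 3.127, -0.002]
ft_force: [0.2, 0.5, -0.8]
grip_width: 0.136
```

```bash
python3 -c "
from plan import *
st();snap('scene','s17.png',(250,160,450,310),4)
plan((.4504,-.2101,.038),.182-np.pi,3,jaw=1,polar=False)"
```

```text
t 23.7 dryer [-0.4479 -0.3976  0.0664] w [ 0.4519 -0.2121  0.0664] yaw -2.9561 g 0.136 F [ 0.2  0.5 -0.8] q [ 1.22  0.26 -0.91  1.98  0.25  1.01  1.94]
pose [ 0.4519 -0.2122  0.0665] -2.956
[[1.0, 0.0, 0.1, 1.0, 0.001], [1.0, 0.1, 0.1, 0.9, 0.001], [1.0, 0.0, 0.0, 1.0, 0.001]]
end [ 0.4506 -0.2105  0.0375] -2.959 max [1.    0.1   0.1   1.    0.001]
```

View pics/s17.png

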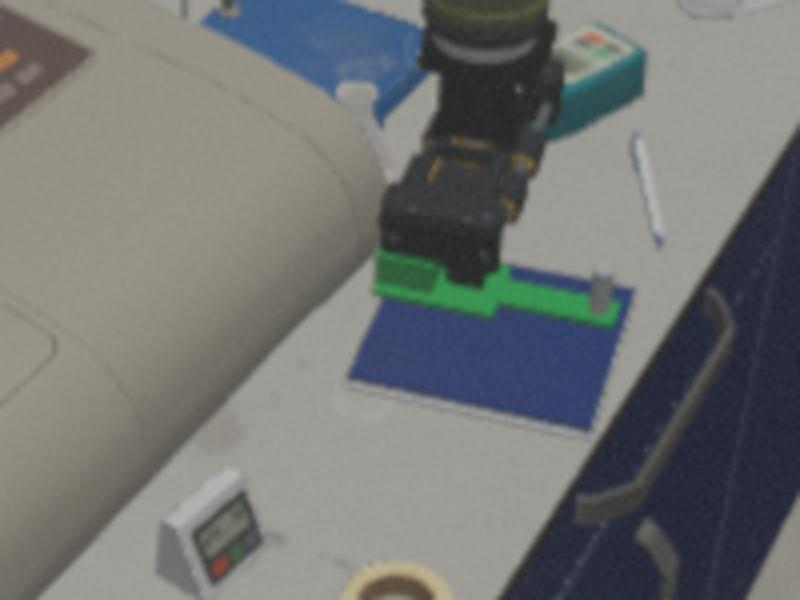

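play_rows(motion=[[1,0.1,0.2,0.8,0],[1,0,0,1,0],[1,0,0,0.6,0],[1,0,0,0.3,0],[1,0,0,0.2,0],[1,0,0,0,0],[1,0,0,0,0]])

```text
time: 24.62
position: [0.4496, -0.21, 0.0377]
tool_rot: [0.29, -3.126, 0.0]
ft_force: [-5.2, 2.1, 10.2]
grip_width: 0.137
```

```bash
python3 -c "
from plan import *
st();snap('scene','s18.png',(300,200,400,275),8)"
```

```text
t 24.62 dryer [-0.4482 -0.3944  0.0377] w [ 0.4496 -0.21    0.0377] yaw -2.9564 g 0.137 F [-5.2  2.1 10.2] q [ 1.19  0.31 -0.89  2.01  0.29  0.96  1.9 ]
```

View pics/s18.png

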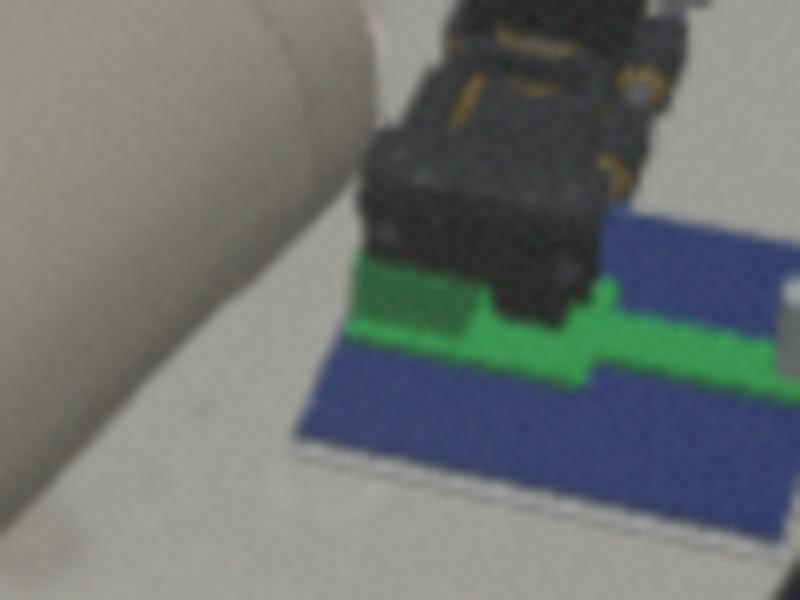

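play_rows(motion=[[0.8,0,0,0,0],[0.6,0,0,0,0],[0.5,0,0,0,0],[0.5,0,0,0,0],[0.5,0,0,-1,0],[0.5,0,0,-3,0],[0.5,0,0,-5,0],[0.5,0,0,-5,0],[0.5,0,0,-2,0],[0.5,5,0,0,0],[0.5,0,0,0,0],[0.5,0,0,0,0]])

```text
time: 26.18
position: [0.4011, -0.2194, 0.1972]
tool_rot: [-0.29, 3.127, -0.002]
ft_force: [0.8, -0.0, 0.4]
grip_width: 0.507
```

```bash
python3 -c "
from plan import *
T=st();np.save('T19.npy',T);snap('wrist','w19.png');snap('scene','s19.png')"
```

```text
t 26.18 dryer [-0.4909 -0.3697  0.1972] w [ 0.4011 -0.2194  0.1972] yaw -2.9567 g 0.507 F [ 0.8 -0.   0.4] q [ 1.42 -0.07 -0.93  1.93 -0.06  1.25  2.26]
```

View pics/w19.png

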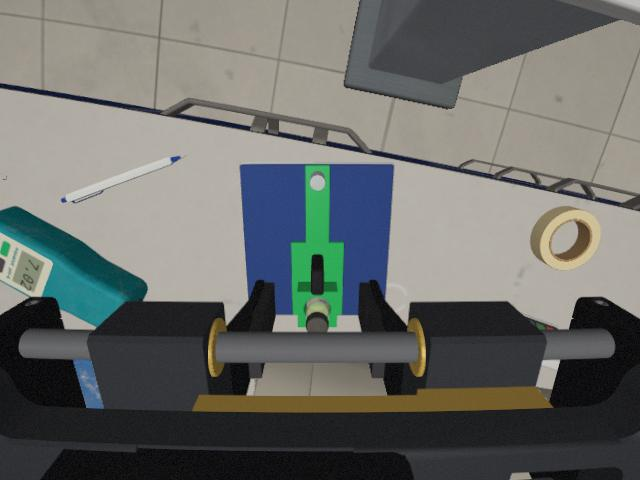

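View pics/s19.png

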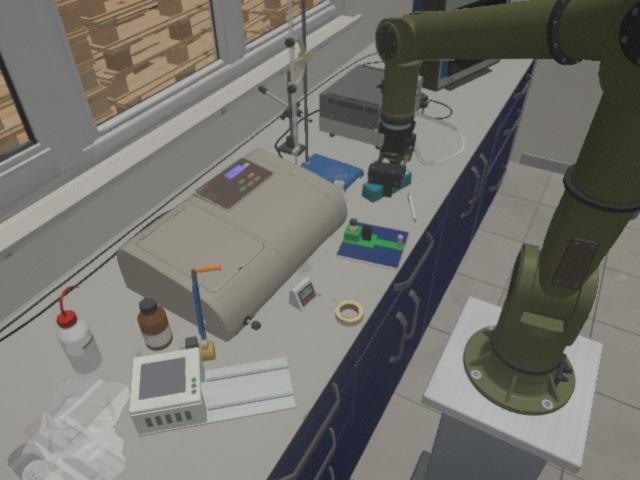

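```bash
python3 -c "
from h import *
T=np.load('T19.npy')
p=onz('wrist',317,182,.052,T);l=onz('wrist',306,165.5,.018,T);r=onz('wrist',330,165.5,.018,T)
a=onz('wrist',241,164.5,.012,T);b=onz('wrist',393,164,.012,T)
u=np.array([np.cos(.182),np.sin(.182),0])
print('post',p,'mid from post',p+.07*u,'mid from tongue',(l+r)/2+.082*u)
print('pan near edge',a,b,(a+b)/2+.0835*u, 'far', onz('wrist',317,315,.012,T), 'carrier far',onz('wrist',317,327,.018,T))
g=np.array([.4496,-.21,0]);print('mid from TCP',g-.02*u-[.0,0,0])
"; python3 -c "
from h import *
snap('top','t20.png',(340,200,460,320),5)"
```

```text
post [ 0.36109755 -0.2267094   0.052     ] mid from post [ 0.42994141 -0.21403962  0.052     ] mid from tongue [ 0.43095037 -0.21291858  0.018     ]
pan near edge [ 0.36334431 -0.30079647  0.012     ] [ 0.33604347 -0.15694678  0.012     ] [ 0.43181477 -0.21375838  0.012     ] far [ 0.51016606 -0.19885547  0.012     ] carrier far [ 0.52144727 -0.196748    0.018     ]
mid from TCP [ 0.42993033 -0.21361994  0.        ]
```

View pics/t20.png

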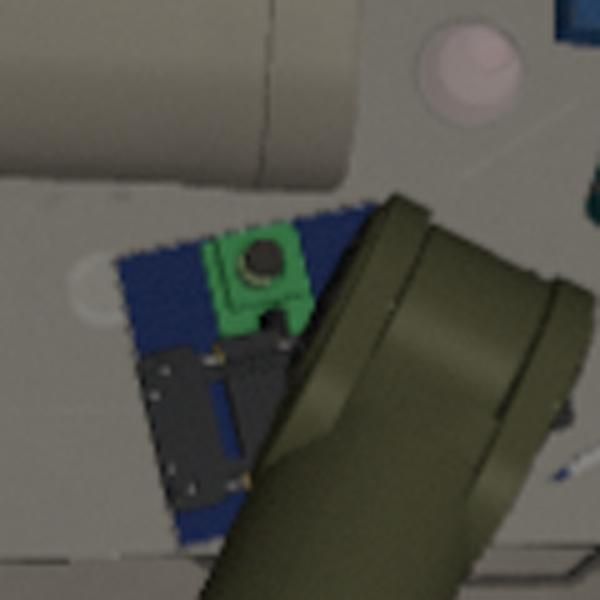

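```bash
python3 -c "
from bench import ticket
print(ticket.close_job())"
```

```text
the job is handed in; nothing more can be done
None
```

The job is done and handed in at about 26 s of the 67 s allowed. `ticket.close_job()` reports no verdict, so everything below comes from my own checks.

- **Shutter:** I swung it by its pin to about 1.8 rad and let go. It sank by itself to the open stop. The top camera put the pin at dryer y = -0.164, where the brief gives -0.163 for open. It still looked open in the last scene picture.
- **Carrier on the sill:** I drew it out by its post until its origin was at dryer x of about -0.087, then let go. The vial was standing in its pocket.
- **Carrier on the pan:** I picked it up again by the fin and set it down in the middle of the blue pan, in line with the pan's long side. Its middle is about 2 mm from the pan's centre in the wrist picture, and 1 mm by the release pose. It looks flat, with the vial upright in its pocket.
- **Bystanders:** Timer, tape, meter, flask and amber bottle look unmoved by eye. I did not measure them again after the moves.
- **Gripper at hand-in:** It was open, clear above the pan and touching nothing; the force reading was within noise.

Two things were less clean. Setting the carrier down pressed with about 10 N before I released it. The pan also measured a few millimetres smaller than its stated size in the pictures, though its centre agreed between the top and wrist cameras. No check failed.

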